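# Free the pinned heatsink and tip it onto its thermal pad

## Task

The finned heatsink is standing on edge on the assembly stand, kept from tipping by the yellow keeper bar of a spring-loaded index plunger. Pull the red plunger handle up, twist it about a quarter turn and let go so that it stays latched open, then tip the heatsink over with a light push on its finned side (do not grip or lift it) so that it comes to rest fins up, flat face down and square on the pink thermal pad. Leave the plunger latched open and the other things on the bench undisturbed.

Things in the scene. Friction and masses are not known exactly. Their poses are not given: they have to be found in the camera images.
- heatsink: Aluminium heatsink, 0.45 kg, standing on edge: 110 mm long (y), 100 high (z), 32 deep: 8 mm flat plate, behind it upright fins 92 high, tips at x=-32; lugs 40 long, 42 high at both ends. Origin: middle of the flat face's bottom edge, over which it tips. x out of the flat face (level now, straight down when lying), z up. Falls by itself once leaned 13 degrees (17 mm at 75 mm height); 1 N does.
- heatsink_flat_face (a point): Centre of the heatsink's flat face, 50 mm up its z from its origin; should come to rest over the pad's centre. Axes as heatsink.
- pad (a point): Centre of the pink pad, 125 x 210 mm (x, y), flush in the fixed stand's grey board, 12 mm above the bench. x: the way the heatsink must fall; y along it; z up. The tipping edge starts at x=-50 (within 2 mm): tipping without sliding lands centred. Board: x -125 to 75, y -165 to 160; 8 mm lips except behind. A 10 mm high heel rib lies behind the fins, x -93 to -85.
- plunger (a joint): Lift of the plunger, m: 0 = down, limit 0.019. It carries a yellow keeper bar (142 x 10 x 8 mm, along y, 9 mm ahead of the flat face) that overlaps the heatsink's top 8 mm and stops it tipping; latched it hangs just above, still ahead of the top. Spring: 6 N down at 0, 10 N lifted. Lift at least 0.014 before turning (a slot blocks it below that); latched, it rests at about 0.013.
- plunger_handle (a joint): Turn of the handle about the vertical, rad: 0 at the start (bar along the pad's y), free either way when lifted, stops at +-1.6; the keeper bar does not turn. Lifted, turned beyond about 0.5 and let go, a cross pin rests on the sleeve and holds the plunger up; aim for 1.3 to 1.5.
- handle_grip (a point): Centre of the red handle: bar 56 mm long (its y), 16 thick (its x, pinch here), 30 high (z), centred 200 mm above the bench, underside at 185; below it a steel sleeve 23 mm across, top at 177. From the pad's centre: x=-36, y=+76 mm. The post's arm below ends at 139, the heatsink's top at 112 mm. Moves with the handle.
- capacitor: Bystander: dark blue capacitor, 35 mm across, 72 mm high, standing on the stand's board beyond the heatsink's -y end. Origin: centre of the underside, z up.
- terminal_block: Bystander: green terminal block 66 x 20 x 24 mm lying on the stand's board at its +y side. Origin: centre of the underside, z up.
- multimeter: Bystander: yellow multimeter 180 x 85 x 50 mm lying on the bench, left. Origin: centre of the underside, z up.
- screwdriver: Bystander: screwdriver lying on the bench, right, along its x.
- control_board: Bystander: green circuit board 160 x 100 x 30 mm on short feet on the bench, right. Origin: centre of the underside, z up.
- screw_tray: Bystander: blue divided tray 140 x 100 x 35 mm on the bench, left. Origin: centre of the underside, z up.

How it is judged:
By the outcome, as a careful person would: the job done as asked, in the order asked, and still so for the second after the job is handed in, with the robot touching nothing.
It also fails if it takes over 46 s, if anything falls off the work surface, if the arm or the gripper's body presses on something with over 40 N, if the wrist force passes 120 N, or if a joint passes its speed limit or range.

## Robot

A 7-joint arm with a two-finger parallel gripper is mounted at the origin on the work surface. World frame = base frame: x ahead of the robot, y to its left, z up, the work surface at z = 0. Lengths are in m, angles in rad, forces in N, time in s.
With the tool pointing down it reaches from about 0.4 to 0.875 m from the base axis. Payload 19.3 kg.
Tool frame: the origin (TCP) lies on the centre line of the jaws, within the pads' length; the fingertips stand 8 mm ahead of it and the grasp point (between the pads) lies 11 mm behind it; z points along the fingers, y is the line along which they close (so a half turn about z gives the same grasp; the last joint's range is limited). The gripper opens to 85 mm and grips with 20 to 120 N. Pads are 22 mm wide; open, the fingers measure 114 mm over their backs; the gripper's body (76 mm by 85 mm) begins 54 mm behind the grasp point. The pads swing forward as they close: fully open they stand 13 mm farther back than shut.
Start: joints at [-0.07, 0.521, -0.036, 1.599, 0.021, 1.021, -0.113], TCP at [0.625, -0, 0.239] pointing down, gripper open.
Joint ranges: [-2.91, 2.91], [-0.3, 2.13], [-1.5, 1.42], [0.17, 2.43], [-1.26, 4.41], [0.16, 1.93], [-2.52, 2.52]. Speed limits (rad/s): [1.89, 1.89, 2.39, 2.39, 3.01, 3.01, 3.01].

## Interface

Orientations are given as [roll, pitch, yaw] about the fixed x, y, z axes, in that order (R = Rz(yaw) Ry(pitch) Rx(roll)).
In Python, from workcell import status, grab_frame, camera_params, bot, search_frame, silhouettes gives the robot as it stands.
- The arm moves only by the shell command python3 -m creep 'ROWS' [FORCE]. ROWS is JSON, a list of rows, each a list of 5 numbers: the shift along the tool's x, y, z in units of 60 mm (1.0 is 60 mm), then the turn about the tool's z in units of 8 degrees (1.0 is 8 degrees), then the opening, from 0 (shut) to 1 (fully open). In form: [[x, y, z, twist, hand], ...]. A call has 1 to 5 rows; each row is the pose to reach, as a shift and turn from the pose commanded when the call began, along the tool's axes at that moment; what a row does not reach only later rows make up. A row lasts 1/8 s, in which the tool goes at most 62.5 mm and 10.7 degrees, less where a joint would pass 70% of its speed; a pose out of reach is approached as far as the arm can. A call with a gripper value outside its range is refused whole. The fingers move at their own pace and stop on an object; FORCE is the grip in N (left out, the last holds). Time passes only in rows, so rows that repeat a pose let the fingers close. It gives the time, the measured TCP pose, the force, the opening and the grip force at its end, in the units of the state.
- status.observe(): the state, without advancing time (a new reading comes with each control period).
- grab_frame(name): name is "scene" or "side" or "wrist"; returns the picture (480x640x3 uint8, blue, green, red); there is no depth.
- camera_params(name): a dict with "K" (3x3 intrinsics, pixels), "rvec" (rotation vector, rad) and "tvec" (3), from world to camera coordinates, as OpenCV has them; the wrist camera has in their place "tool_from_camera" (4x4, takes a point from camera to tool coordinates, whose origin is the TCP and whose axes are the flange's). Camera axes: x right, y down, z forward; pixel columns grow to the right and rows downward; lengths in m; the calibration is good to about 2 mm. The wrist camera is an equidistant fisheye: a pixel r from the principal point sees the ray r / f radians off the axis. A picture is of the moment at which its call begins: read the wrist's pose just before it. camera_params takes no time and is no camera call.
- bot.job_done(): hands the job in; it is judged then, once.
Trained networks look in the newest picture that a camera, given by its name, has taken for a name from the list of things; names that differ only in an ending like _2 or _b are one class to them, and where a whole thing is asked for, a point or a joint stands for the part that bears it (a point fixed in the world has none). Each returns a list of dicts, best first, with "p" (0 to 1); they miss things now and then, are a little off and sometimes report something else, mostly with a low value. They report only what shows in the picture. A call takes as long as a camera call.
- search_frame(camera, name): "extent" ([left, top, right, bottom] as shares, 0 to 1, of the picture: columns of its width, rows of its height, round what is visible of it).
- silhouettes(camera, name): "mask" (480x640 bool, what is visible of it) and "extent" ([left, top, right, bottom] as shares, 0 to 1, of the picture: columns of its width, rows of its height, round what is visible of it).
The state is a dict: "clock": time; "qpos": joint angles; "qd": joint speeds; "joint_efforts": joint torques, N m; "position": TCP position; "tool_rot": TCP orientation; "force": force on the tool from outside, world axes, zero at the start; "moment": the same for the moment, N m; "grip_width": finger opening in m; "finger_force": force on a finger pad.
Only numpy, scipy, OpenCV 4.12 (cv2) and the standard library are available. Lean on these libraries where they do the work, as an engineer would, in place of code of your own. Each camera call takes 0.05 s, during which the arm holds its last target. There are 200 camera calls.

## Working session

There is one attempt and no reset: what is moved stays moved. The work goes in short steps, Python scripts to look and compute and a shell command to move; the robot and the scene stay as the last step left them, time stands still between calls to the robot, and variables do not carry over. Pictures are saved under pics/ and viewed, at most 10 in all, crops included, and the job is handed in when it is done.

```bash
mkdir -p pics; cat > h.py <<'E'
import numpy as np,cv2
from scipy.spatial.transform import Rotation as R
from workcell import status, grab_frame, camera_params, bot, search_frame, silhouettes
def ray(cam,px):
    p=camera_params(cam);K=np.array(p["K"]);
    Rm=cv2.Rodrigues(np.array(p["rvec"],float))[0];t=np.array(p["tvec"],float).ravel()
    d=Rm.T@np.linalg.inv(K)@np.array([px[0],px[1],1.]);return -Rm.T@t,d/np.linalg.norm(d)
def onz(cam,px,z):
    c,d=ray(cam,px);return c+d*(z-c[2])/d[2]
def proj(cam,P):
    p=camera_params(cam);return cv2.projectPoints(np.array(P,float).reshape(-1,3),np.array(p["rvec"],float),np.array(p["tvec"],float),np.array(p["K"],float),None)[0][:,0]
E
python3 - <<'E'
from h import *
s=status.observe();print(s)
ims=[]
for c in("scene","side"):
    im=grab_frame(c);cv2.imwrite(f"pics/{c}0.png",im)
    for n in("handle_grip","heatsink","pad","plunger","capacitor","terminal_block"):
        try:
            r=silhouettes(c,n)
            for q in r[:2]:
                e=np.array(q["extent"])*[640,480,640,480];m=q["mask"];ys,xs=np.nonzero(m)
                print(c,n,round(q["p"],2),e.round(0),xs.mean().round(1),ys.mean().round(1))
        except Exception as ex: print(c,n,ex)
E
```

```text
{'clock': 0.0, 'qpos': array([-0.07016374,  0.52199089, -0.03632652,  1.60000284,  0.02121242,
        1.02111874, -0.11282573]), 'qd': array([ 6.60097578e-04,  6.35212159e-04,  3.05804600e-04,  5.73269847e-04,
        9.60251475e-04, -6.71123161e-04,  5.37245392e-05]), 'joint_efforts': array([-4.24098413e-03, -9.27110124e+01,  1.97758444e+00, -3.69928443e+01,
        1.76317629e-02,  8.19846697e-03, -6.58496788e-05]), 'position': array([ 6.24667454e-01, -6.35292236e-05,  2.38742005e-01]), 'tool_rot': array([-3.14046204e+00,  9.29534378e-05,  1.57073006e+00]), 'force': array([ 0.02471977, -0.05556592, -1.0142243 ]), 'moment': array([ 0.01231567, -0.01925443, -0.03631203]), 'finger_force': 0.0, 'grip_width': 0.08503276979307861}
scene handle_grip 0.75 [363. 250. 383. 267.] 371.7 259.4
scene heatsink 0.97 [317. 251. 375. 292.] 345.2 267.8
scene pad 0.76 [275. 237. 402. 333.] 340.3 288.0
scene capacitor 0.66 [296. 248. 306. 268.] 298.2 258.9
scene terminal_block 0.5 [372. 310. 382. 328.] 375.1 318.1
side handle_grip 0.64 [246. 246. 265. 272.] 252.6 260.9
side heatsink 0.91 [262. 257. 310. 323.] 285.0 288.3
side pad 0.85 [201. 236. 348. 362.] 271.9 296.1
side plunger 0.74 [246. 247. 295. 294.] 261.7 263.2
side capacitor 0.69 [299. 230. 312. 261.] 305.2 246.0
side terminal_block 0.7 [210. 309. 235. 330.] 223.5 318.5
```

```bash
python3 - <<'E'
from h import *
a=cv2.imread("pics/scene0.png")[210:350,250:430];b=cv2.imread("pics/side0.png")[210:380,180:370]
a=cv2.resize(a,(400,311),interpolation=cv2.INTER_CUBIC);b=cv2.resize(b,(400,358),interpolation=cv2.INTER_CUBIC)
o=np.zeros((358,800,3),np.uint8);o[:311,:400]=a;o[:,400:]=b;cv2.imwrite("pics/c.png",o)
for c in("scene","side"):print(c,ray(c,(320,240)))
c1,d1=ray("scene",(371.7,259.4));c2,d2=ray("side",(252.6,260.9))
A=np.stack([d1,-d2],1);t=np.linalg.lstsq(A,c2-c1,rcond=None)[0];print(c1+t[0]*d1,c2+t[1]*d2)
for c,n in(("scene","heatsink"),("side","heatsink")):pass
E
```

```text
scene (array([1.12792431, 0.38433482, 1.21190201]), array([-0.46268895, -0.29668156, -0.83540348]))
side (array([0.01090191, 0.62743586, 0.96416356]), array([ 0.42328428, -0.55629036, -0.7151024 ]))
[0.5406912  0.16752782 0.19744148] [0.54020924 0.16595323 0.19805698]
```

View pics/c.png

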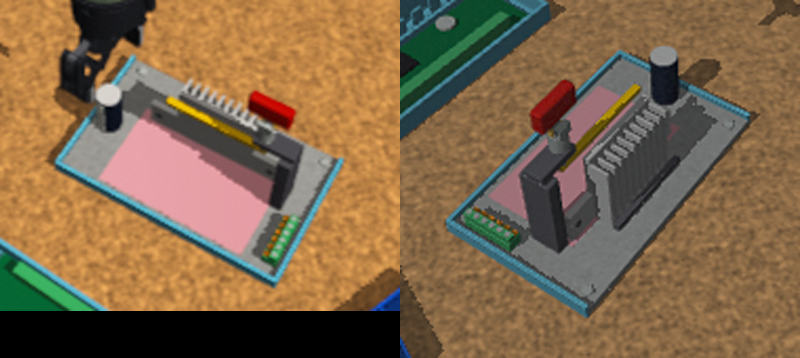

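The picture shows the heatsink upright behind the yellow bar, with the red handle at its +y end. In the scene view the board corners are at about (310,237), (404,282), (374,337) and (276,283). I'll fit the board's pose from the corners in both views.

```bash
python3 - <<'E'
from h import *
from scipy.optimize import least_squares
X=np.array([[-.125,-.165,.012],[-.125,.16,.012],[.075,.16,.02],[.075,-.165,.02],[-.036,.076,.2]])
sc=np.array([[310,237],[404,282],[373.8,337.4],[276,283],[371.7,259.4]])
sd=np.array([[345.3,264.6],[269.3,359.6],[202.3,316.9],[284.5,234.7],[252.6,260.9]])
def W(p,X):
    c,s=np.cos(p[2]),np.sin(p[2]);return np.c_[p[0]+c*X[:,0]-s*X[:,1],p[1]+s*X[:,0]+c*X[:,1],X[:,2]]
f=lambda p:np.r_[(proj("scene",W(p,X))-sc).ravel(),(proj("side",W(p,X))-sd).ravel()]
best=min((least_squares(f,[.55,.1,y],loss="soft_l1") for y in(-2,-1,0,1,2,3)),key=lambda r:r.cost)
p=best.x;print(p,np.degrees(p[2]),f(p).round(1));print(W(p,X[4:]))
for c in("scene","side"):
    for n in("capacitor","terminal_block"):
        pass
E
```

```text
[0.5796384  0.09457586 0.0685535 ] 3.9278263017055406 [-0.2 -1.9  0.3 -0.8  1.2 -1.6 -1.  -0.4  0.7 -1.  -0.   1.2 -0.7 -1.
 -1.6 -1.5 -1.8 -1.1 -0.1  0.3]
[[0.53851697 0.16793136 0.2       ]]
```

```bash
python3 -m creep '[[0.7,-0.36,-0.3,-0.12,1],[1.4,-0.72,-0.3,-0.25,1],[2.1,-1.07,-0.3,-0.37,1],[2.8,-1.43,-0.3,-0.49,1],[2.8,-1.43,-0.3,-0.49,1]]' 40; python3 -m creep '[[0,0,0,0,1],[0,0,0,0,1]]'
cat >> h.py <<'E'
def wray(px,s):
    p=camera_params("wrist");K=np.array(p["K"]);T=np.array(p["tool_from_camera"])
    v=np.array([(px[0]-K[0,2])/K[0,0],(px[1]-K[1,2])/K[1,1]]);th=np.linalg.norm(v)
    d=np.r_[v/th*np.sin(th),np.cos(th)];Rt=R.from_euler("xyz",s["tool_rot"]).as_matrix()
    return s["position"]+Rt@T[:3,3],Rt@T[:3,:3]@d
def wz(px,s,z):
    c,d=wray(px,s);return c+d*(z-c[2])/d[2]
E
python3 - <<'E'
from h import *
s=status.observe();im=grab_frame("wrist");cv2.imwrite("pics/w1.png",im)
print(s["position"],s["tool_rot"],s["force"])
for q in silhouettes("wrist","handle_grip")[:2]:
    m=q["mask"].astype(np.uint8);c=max(cv2.findContours(m,0,2)[0],key=cv2.contourArea)
    b=cv2.boxPoints(cv2.minAreaRect(c));print(q["p"],b.round(0).tolist())
    for z in(.215,.2):
        P=np.array([wz(x,s,z) for x in b]);print(z,P.round(4).tolist(),P.mean(0))
E
```

```text
clock: 1.32
position: [0.5377, 0.1715, 0.2575]
tool_rot: [-3.141, -0.001, 1.645]
force: [-0.6, -0.4, -0.9]
grip_width: 0.0854
finger_force: 0.0
clock: 1.58
position: [0.5397, 0.1669, 0.2572]
tool_rot: [3.142, 0.0, 1.638]
force: [-0.3, -0.3, -1.0]
grip_width: 0.0854
finger_force: 0.0
[0.53967545 0.1669113  0.25724926] [3.14154077e+00 3.43959637e-04 1.63752199e+00] [-0.26046445 -0.31759887 -0.99021656]
0.84 [[302.0, 324.0], [304.0, 217.0], [336.0, 217.0], [334.0, 324.0]]
0.215 [[0.5351, 0.1417, 0.215], [0.5326, 0.2012, 0.215], [0.548, 0.202, 0.215], [0.5522, 0.1425, 0.215]] [0.54198993 0.17185361 0.215     ]
0.2 [[0.5352, 0.1331, 0.2], [0.5325, 0.1976, 0.2], [0.5492, 0.1985, 0.2], [0.5538, 0.1339, 0.2]] [0.54265183 0.16579282 0.2       ]
```

View pics/w1.png

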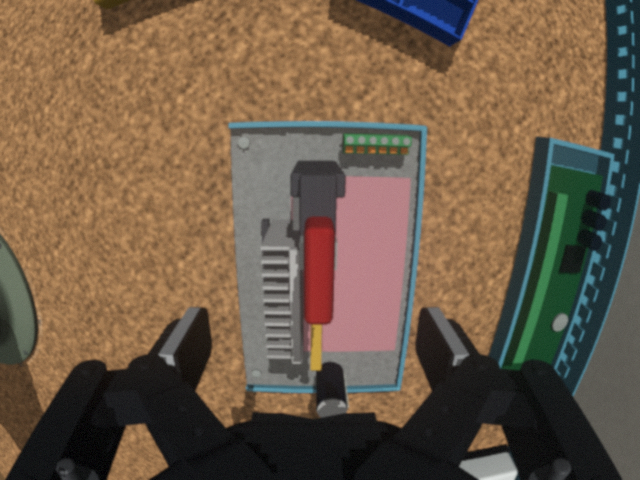

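The wrist view shows the red bar between the jaws, spanning rows 217 to 324 near column 319. It needs a correction of about 2 mm in x and 1 mm in y. I'll descend and pinch.

```bash
python3 -m creep '[[0.02,0.03,0.5,0,1],[0.02,0.03,1.0,0,1],[0.02,0.03,1.08,0,0.6],[0.02,0.03,1.08,0,0.3],[0.02,0.03,1.08,0,0.0]]' 40; python3 -m creep '[[0,0,0,0,0],[0,0,0,0,0],[0,0,0,0,0]]'
```

```text
clock: 2.3
position: [0.5414, 0.1693, 0.1936]
tool_rot: [3.14, -0.0, 1.639]
force: [0.0, -0.0, 0.5]
grip_width: 0.0321
finger_force: 0.0
clock: 2.68
position: [0.542, 0.1695, 0.1936]
tool_rot: [3.139, -0.001, 1.639]
force: [4.9, -0.4, 6.6]
grip_width: 0.0154
finger_force: 42.7
```

```bash
python3 -m creep '[[0,0,-0.1,0,0],[0,0,-0.2,0,0],[0,0,-0.28,0,0],[0,0,-0.28,0,0],[0,0,-0.28,0,0]]' 60
```

```text
clock: 3.3
position: [0.5417, 0.1694, 0.2093]
tool_rot: [3.14, -0.0, 1.639]
force: [10.2, 2.3, -10.5]
grip_width: 0.0152
finger_force: 60.0
```

```bash
python3 -m creep '[[0,0.01,-0.01,1,0],[0,0.01,-0.01,2,0],[0,0.01,-0.01,3,0],[0,0.01,-0.01,4,0],[0,0.01,-0.01,5,0]]'; python3 -c "
from h import *
s=status.observe();print(s['qpos'],s['moment'])"
```

```text
clock: 3.92
position: [0.5426, 0.1692, 0.2099]
tool_rot: [3.14, -0.002, 0.936]
force: [12.4, -0.0, -10.3]
grip_width: 0.015
finger_force: 60.0
[-0.46318128  0.46574365  0.07730556  1.7885461  -0.0438853   0.88680892
 -1.00097307] [ 0.03793955 -2.58870077  0.08146869]
```

```bash
python3 -m creep '[[0,0,0,1,0],[0,0,0,2,0],[0,0,0,3,0],[0,0,0,4,0],[0,0,0,5.1,0]]';python3 -m creep '[[0,0,0,0,0]]'
```

```text
clock: 4.55
position: [0.5431, 0.1686, 0.2101]
tool_rot: [3.14, -0.003, 0.223]
force: [14.7, -3.2, -11.2]
grip_width: 0.0148
finger_force: 60.0
clock: 4.68
position: [0.5431, 0.1687, 0.21]
tool_rot: [3.14, -0.003, 0.226]
force: [14.8, -4.3, -10.9]
grip_width: 0.0149
finger_force: 60.0
```

```bash
python3 -m creep '[[0,0,0.03,0,0],[0,0,0.055,0,0],[0,0,0.055,0,0]]';python3 -m creep '[[0,0,0,0,0.3],[0,0,0,0,0.6],[0,0,0,0,1],[0,0,0,0,1],[0,0,0,0,1]]';python3 -m creep '[[0,0,-0.5,0,1],[0,0,-1,0,1],[0,0,-1,0,1],[0,0,-1,0,1]]'
python3 - <<'E'
from h import *
s=status.observe();im=grab_frame("wrist");cv2.imwrite("pics/w2.png",im)
a=grab_frame("scene")[210:350,250:430];b=grab_frame("side")[210:380,180:370]
a=cv2.resize(a,(400,311),interpolation=cv2.INTER_CUBIC);b=cv2.resize(b,(400,358),interpolation=cv2.INTER_CUBIC)
o=np.zeros((358,800,3),np.uint8);o[:311,:400]=a;o[:,400:]=b;cv2.imwrite("pics/c2.png",o)
E
```

```text
clock: 5.05
position: [0.5431, 0.1686, 0.2068]
tool_rot: [3.14, -0.003, 0.228]
force: [14.4, -3.8, -10.3]
grip_width: 0.0146
finger_force: 60.3
clock: 5.68
position: [0.5415, 0.1694, 0.2066]
tool_rot: [-3.142, 0.0, 0.229]
force: [0.5, -0.0, 0.2]
grip_width: 0.0856
finger_force: 0.0
clock: 6.18
position: [0.5412, 0.1694, 0.2661]
tool_rot: [-3.142, 0.001, 0.229]
force: [-0.6, -0.5, -0.5]
grip_width: 0.0856
finger_force: 0.0
```

View pics/c2.png

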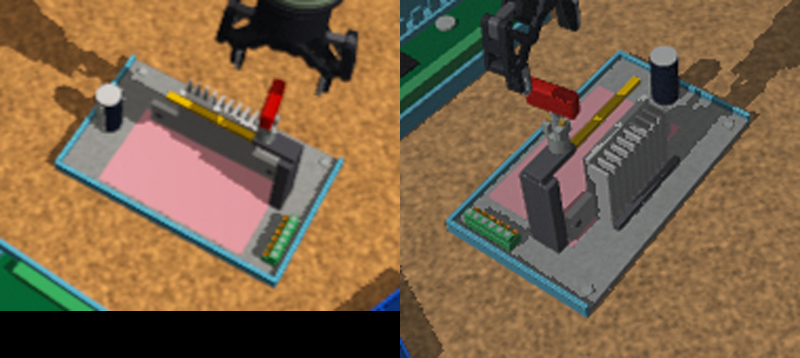

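View pics/w2.png

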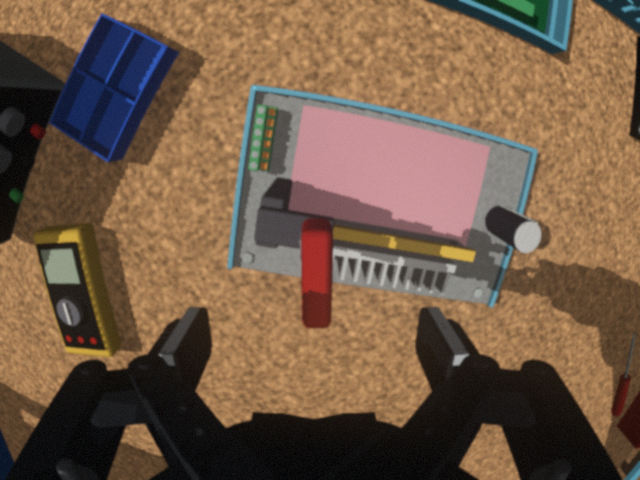

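The handle now stands across the bar, at about (272,103) in the scene crop, and stays up with the gripper off it, so it looks latched. The heatsink is still upright. I'll confirm the height in numbers while moving behind the fins.

```bash
python3 -m creep '[[-0.43,0.28,0,0.3,0.5],[-0.86,0.56,0,0.6,0],[-1.28,0.83,0,0.9,0],[-1.71,1.11,0,1.15,0],[-1.71,1.11,0,1.15,0]]' 20; python3 -m creep '[[0,0,0,0,0],[0,0,0,0,0]]'
python3 - <<'E'
from h import *
s=status.observe();P={}
T=np.array(camera_params("wrist")["tool_from_camera"]);print("cam in tool",T[:3,3])
for c in("scene","side"):
    grab_frame(c)
    q=silhouettes(c,"handle_grip")
    if q:
        ys,xs=np.nonzero(q[0]["mask"]);P[c]=(xs.mean(),ys.mean());print(c,q[0]["p"],P[c])
c1,d1=ray("scene",P["scene"]);c2,d2=ray("side",P["side"])
t=np.linalg.lstsq(np.stack([d1,-d2],1),c2-c1,rcond=None)[0];print(c1+t[0]*d1,c2+t[1]*d2)
im=grab_frame("wrist");cv2.imwrite("pics/w3.png",im)
q=silhouettes("wrist","heatsink")
if q: print(q[0]["p"],np.array(q[0]["extent"])*[640,480,640,480])
E
```

```text
clock: 6.95
position: [0.4556, 0.0799, 0.2665]
tool_rot: [3.142, 0.001, 0.066]
force: [0.8, 1.2, 0.1]
grip_width: 0.0
finger_force: 0.0
clock: 7.2
position: [0.4571, 0.0817, 0.2664]
tool_rot: [3.141, 0.0, 0.069]
force: [0.2, -0.0, 0.5]
grip_width: -0.0001
finger_force: 0.0
cam in tool [ 0.07632104  0.00026945 -0.13431518]
scene 0.68 (np.float64(371.8965517241379), np.float64(256.1609195402299))
side 0.64 (np.float64(252.02820512820512), np.float64(257.1974358974359))
[0.53960848 0.16587867 0.21049368] [0.53976572 0.16639388 0.21028891]
0.82 [202.496 129.696 404.928 174.288]
```

View pics/w3.png

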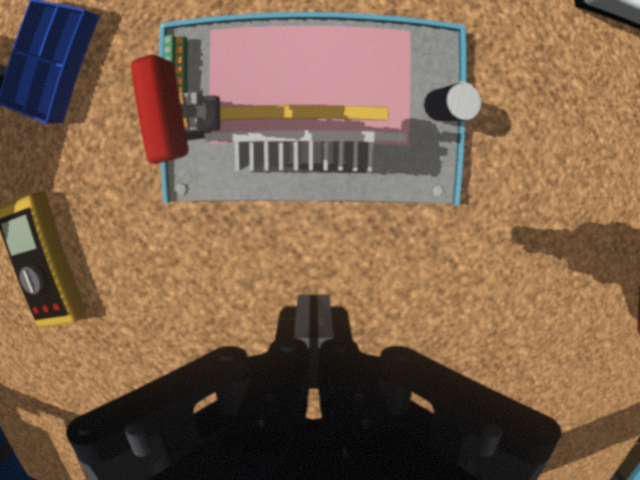

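The handle rose 12.6 mm, so the plunger is latched. In the wrist view the fins span columns 235 to 373, centred at 304 against the tool's 320, so I'll shift about 12 mm towards tool -y and descend.

```bash
python3 -m creep '[[0,-0.2,0.75,0,0],[0,-0.2,1.5,0,0],[0,-0.2,2.25,0,0],[0,-0.2,2.95,0,0],[0,-0.2,2.95,0,0]]'; python3 -m creep '[[0,0,0,0,0],[0,0,0,0,0]]'
python3 - <<'E'
from h import *
s=status.observe();im=grab_frame("wrist");a=grab_frame("side")[210:380,180:370]
o=np.zeros((480,800,3),np.uint8);o[:,:400]=cv2.resize(im,(533,400))[:, 66:466].repeat(1,0)[:480] if 0 else 0
o[:300,:400]=cv2.resize(im,(400,300));o[:358,400:]=cv2.resize(a,(400,358),interpolation=cv2.INTER_CUBIC);cv2.imwrite("pics/c3.png",o[:358])
print(s["force"])
E
```

```text
clock: 8.12
position: [0.4545, 0.0926, 0.0878]
tool_rot: [3.14, 0.005, 0.068]
force: [0.0, 0.1, 0.7]
grip_width: 0.0003
finger_force: 0.0
clock: 8.38
position: [0.4568, 0.0935, 0.0912]
tool_rot: [-3.141, -0.002, 0.068]
force: [-0.3, -0.1, -0.0]
grip_width: 0.0004
finger_force: 0.0
[-0.29763564 -0.14569801 -0.02523291]
```

View pics/c3.png

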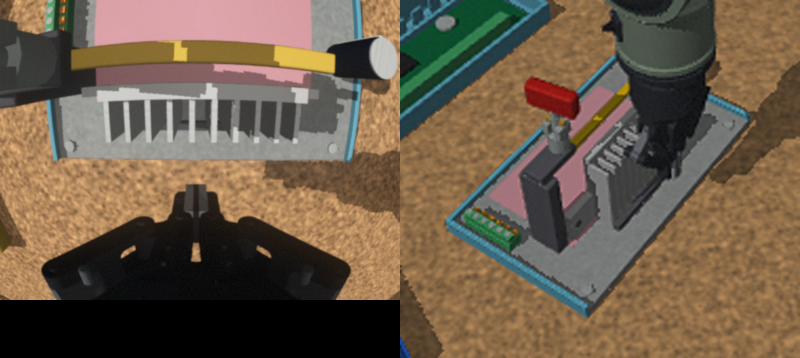

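The fingers sit behind the middle of the fins: fins at columns 105 to 300, fingers at 196. Now a slow push along tool x.

```bash
python3 -m creep '[[0.1,0,0,0,0],[0.2,0,0,0,0],[0.3,0,0,0,0],[0.35,0,0,0,0],[0.4,0,0,0,0]]'; python3 -m creep '[[0.06,0,0,0,0],[0.12,0,0,0,0],[0.18,0,0,0,0],[0.24,0,0,0,0],[0.3,0,0,0,0]]'; python3 - <<'E'
from h import *
print(status.observe()["force"]);im=grab_frame("wrist");cv2.imwrite("pics/w4.png",im[:,:])
q=silhouettes("wrist","heatsink");print(q and (q[0]["p"],np.array(q[0]["extent"])*[640,480,640,480]))
E
```

```text
clock: 9.1
position: [0.4799, 0.0947, 0.0895]
tool_rot: [3.142, 0.0, 0.068]
force: [0.1, -0.2, 0.9]
grip_width: 0.0001
finger_force: 0.0
clock: 9.72
position: [0.498, 0.096, 0.0896]
tool_rot: [3.142, 0.0, 0.068]
force: [-1.6, 0.9, 1.0]
grip_width: -0.0001
finger_force: 0.3
[-1.60692328  0.86376458  0.99650717]
(0.93, array([144.384, 201.504, 492.416, 314.88 ]))
```

View pics/w4.png

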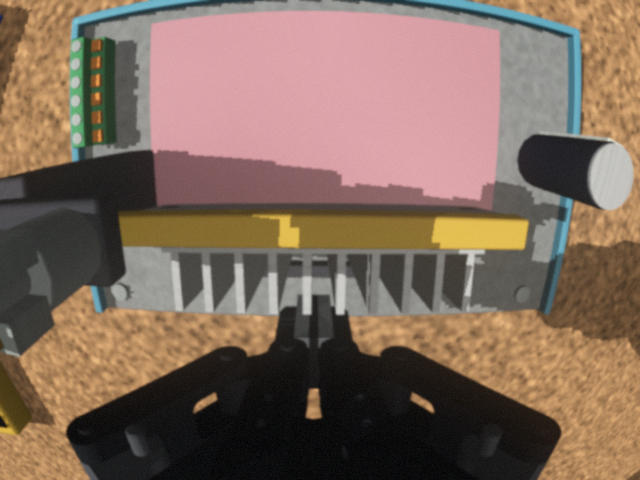

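Contact has started at about 1.6 N, with the fins against the finger at (310,310). I'll continue slowly.

```bash
python3 -m creep '[[0.06,0,0,0,0],[0.12,0,0,0,0],[0.18,0,0,0,0],[0.24,0,0,0,0],[0.3,0,0,0,0]]';  python3 - <<'E'
from h import *
print(status.observe()["force"])
for c in("wrist","side"):
    im=grab_frame(c)
    q=silhouettes(c,"heatsink");print(c,q and (q[0]["p"],np.array(q[0]["extent"])*[640,480,640,480]))
E
```

```text
clock: 10.45
position: [0.516, 0.0973, 0.0896]
tool_rot: [3.142, 0.0, 0.068]
force: [-0.3, 0.1, 0.3]
grip_width: -0.0003
finger_force: 0.0
[-0.29082561  0.12603069  0.266927  ]
wrist (0.77, array([156.288,  57.984, 481.472, 247.92 ]))
side (0.66, array([245.312, 259.488, 308.672, 323.904]))
```

```bash
python3 -m creep '[[-0.3,0,0,0,0],[-0.8,0,0,0,0],[-1.1,0,-0.5,0,0],[-1.1,0,-1.3,0,0],[-1.1,0,-2,0,0]]'; python3 -m creep '[[0,0,-0.5,0,0],[0,0,-1,0,0],[0,0,-1,0,0],[0,0,-1,0,0]]'; python3 - <<'E'
from h import *
s=status.observe();w=grab_frame("wrist")
q=silhouettes("wrist","heatsink");print(q and (q[0]["p"],np.array(q[0]["extent"])*[640,480,640,480]))
o=np.zeros((600,800,3),np.uint8);o[:300,:400]=cv2.resize(w,(400,300))
a=grab_frame("scene")[210:350,250:430];b=grab_frame("side")[210:380,180:370]
P={}
for c in("scene","side"):
    for n in("handle_grip","heatsink"):
        m=silhouettes(c,n)
        if m:
            ys,xs=np.nonzero(m[0]["mask"]);P[c,n]=(xs.mean(),ys.mean())
c1,d1=ray("scene",P["scene","handle_grip"]);c2,d2=ray("side",P["side","handle_grip"])
t=np.linalg.lstsq(np.stack([d1,-d2],1),c2-c1,rcond=None)[0];print(c1+t[0]*d1)
o[300:,:400]=cv2.resize(a,(400,300),interpolation=cv2.INTER_CUBIC);o[:358,400:]=cv2.resize(b,(400,358),interpolation=cv2.INTER_CUBIC);cv2.imwrite("pics/f.png",o)
E
```

```text
clock: 11.28
position: [0.4496, 0.0926, 0.2112]
tool_rot: [-3.141, -0.0, 0.068]
force: [-0.7, -0.1, -0.1]
grip_width: -0.0
finger_force: 0.0
clock: 11.78
position: [0.4495, 0.0927, 0.2691]
tool_rot: [3.142, 0.001, 0.068]
force: [1.2, -0.2, 0.4]
grip_width: 0.0
finger_force: 0.0
(0.75, array([226.88 ,  29.28 , 407.68 , 126.912]))
[0.54193827 0.16609616 0.20899948]
```

View pics/f.png

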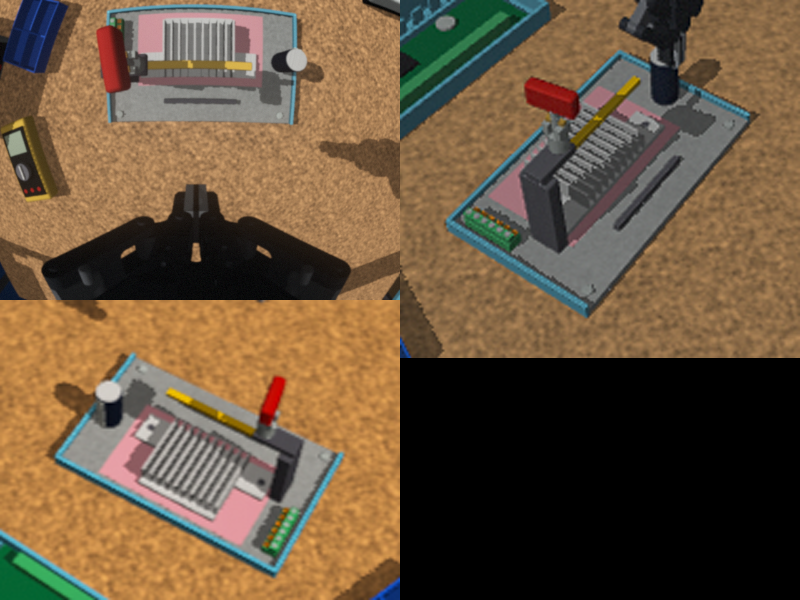

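It lies fins up on the pad with the handle still latched. One numeric check on centring from the scene crop: front fin corners at (138,470) and (215,517), pad front corners near (100,472) and (243,543).

```bash
python3 - <<'E'
from h import *
o=np.array([.5805,.0946]);y=.0686;M=np.array([[np.cos(y),np.sin(y)],[-np.sin(y),np.cos(y)]])
f=lambda c,px,z:(M@(onz(c,px,z)[:2]-o)*1000).round(1)
A=lambda u,v:(250+u/2.2222,210+(v-300)/2.143)
for n,u,v,z in(("fin front -y",138,470,.044),("fin front +y",215,517,.044),("fin back -y",174,415,.044),("pad front -y",100,472,.012),("pad front +y",243,543,.012)):print(n,f("scene",A(u,v),z))
m=silhouettes("scene","heatsink");grab_frame("scene");m=silhouettes("scene","heatsink")[0]["mask"]
def model(dx,dy,dyaw=0):
    im=np.zeros((480,640),np.uint8)
    for bx,by,z0,z1 in((50,55,12,44),(20,82,12,20)):
        pts=[[sx*bx/1000+dx,sy*by/1000+dy,z/1000] for sx in(-1,1) for sy in(-1,1) for z in(z0,z1)]
        W=np.array([np.r_[o+M.T@np.array(q[:2]),q[2]] for q in pts])
        cv2.fillConvexPoly(im,cv2.convexHull(proj("scene",W).astype(np.float32)).astype(np.int32),1)
    return im>0
best=max(((m&g).sum()/(m|g).sum(),dx,dy) for dx in np.arange(-.016,.017,.004) for dy in np.arange(-.016,.017,.004) for g in[model(dx,dy)])
print(best)
E
```

```text
fin front -y [ 49.1 -53.7]
fin front +y [59.1 63.1]
fin back -y [-47.7 -55.2]
pad front -y [  62.7 -103.6]
pad front +y [ 59.9 105.6]
(np.float64(0.7417864476386037), np.float64(0.004), np.float64(0.008))
```

```bash
python3 - <<'E'
from h import *
o=np.array([.5805,.0946]);y=.0686;M=np.array([[np.cos(y),np.sin(y)],[-np.sin(y),np.cos(y)]])
out=[]
for c,(x0,y0) in(("scene",(270,230)),("side",(200,230))):
    S=4;im=grab_frame(c)[y0:y0+140,x0:x0+100 if 0 else x0+100]
    im=cv2.resize(im,None,fx=S,fy=S,interpolation=cv2.INTER_CUBIC)
    for bx,by,z,col in((.05,.055,.044,(255,0,0)),(.0625,.105,.012,(0,255,0))):
        W=np.array([np.r_[o+M.T@np.array([sx*bx,sy*by]),z] for sx,sy in((-1,-1),(1,-1),(1,1),(-1,1))])
        p=(proj(c,W)-[x0,y0]+.5)*S-.5
        cv2.polylines(im,[p.astype(np.int32)],True,col,1)
    out.append(im)
cv2.imwrite("pics/g.png",np.hstack(out))
E
```

```text
(no output)
```

View pics/g.png

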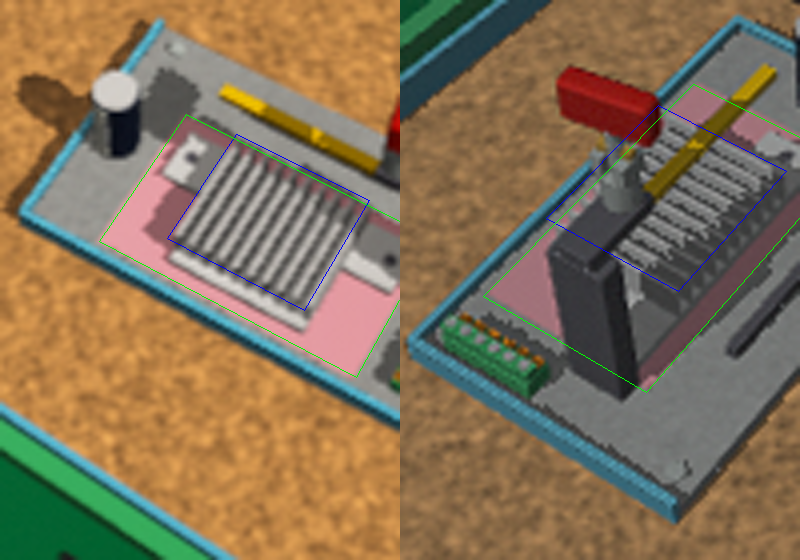

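The overlay shows the fin block square and within about 3 mm of the predicted centred outline (corners near (168,238) and (305,309)). The plunger is still latched and the gripper is clear.

```bash
python3 -c "
from workcell import bot
print(bot.job_done())"
```

```text
the job is handed in; nothing more can be done
None
```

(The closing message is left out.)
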